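# Scan a refill canister at the desk code reader

## Robot

A 6-joint arm with a two-finger parallel gripper is mounted at the origin on a cart in front of the work surface, level with it; the furniture and walls round the work are solid. World frame = base frame: x ahead of the robot, y to its left, z up, the work surface at z = 0. Lengths are in m, angles in rad, forces in N, time in s.
With the tool pointing down it reaches from about 0.375 to 0.9 m from the base axis. Payload 3.1 kg.
Tool frame: the origin (TCP) lies between the finger pads; the fingertips stand 17 mm ahead of it and the grasp point (between the pads) lies 2 mm behind it; z points along the fingers, y is the line along which they close (so a half turn about z gives the same grasp; the last joint's range is limited). The gripper opens to 85 mm and grips with 20 to 120 N. Pads are 22 mm wide; open, the fingers measure 114 mm over their backs; the gripper's body (76 mm by 85 mm) begins 54 mm behind the grasp point. The pads swing forward as they close: fully open they stand 13 mm farther back than shut.
Start: joints at [1.139, 0.527, 1.433, -0, 1.181, -0.178], TCP at [0.157, 0.605, 0.248] pointing down, gripper open.
Joint ranges: [-3.08, 3.08], [-0.75, 2.2], [0.22, 2.44], [-1.43, 4.57], [0, 2.65], [-2.85, 2.85]. Speed limits (rad/s): [2.79, 2.79, 3.14, 3.14, 3.14, 3.14].

## Interface

Orientations are given as a unit quaternion [x, y, z, w].
In Python, from station import sense, vision, order gives the robot as it stands.
- The arm moves only by the shell command python3 -m crank 'ROWS' [OPENING] [FORCE]. ROWS is JSON, a list of rows, each an object with "dp": the shift along the world's x, y, z in units of 30 mm (1.0 is 30 mm), a list of three; "angular": the turn, a rotation vector about the world's x, y, z in degrees, a list of three. In form: [{"dp": [dx, dy, dz], "angular": [ax, ay, az]}, ...]. A call has 1 to 20 rows; each row shifts and turns the commanded pose from where the row before left it; what a row does not reach is not made up. A row lasts 1/10 s, in which the tool goes at most 50 mm and 8.59 degrees, less where a joint would pass 70% of its speed; a pose out of reach is approached as far as the arm can. A call is refused whole if a number of a shift passes 1 or a number of a turn 8.59, either way. A call with a gripper value outside its range is refused whole. OPENING is the closure, from 0 (fully open) to 1 (shut), set as the call begins (- or left out, the last holds). The fingers move at their own pace and stop on an object; FORCE is the grip in N (left out, the last holds). Time passes only in rows, so rows that do not move let the fingers close. It gives the time, the measured TCP pose, the force, the opening and the grip force at its end, in the units of the state.
- sense(): the state, without advancing time (a new reading comes with each control period).
- vision.snapshot(name): name is "scene" or "top" or "wrist"; returns a dict with "image" (384x512x3 uint8, blue, green, red), "range_z" (384x512 float32, m along the optical axis (not along the pixel's ray), 0 where there is no reading), "mtx" (3x3 intrinsics, pixels), "pose" (4x4, takes a point from camera to world coordinates); the wrist camera has in their place "mount" (4x4, takes a point from camera to tool coordinates, whose origin is the TCP and whose axes are the flange's). Camera axes: x right, y down, z forward; pixel columns grow to the right and rows downward; lengths in m; the calibration is good to about 2 mm. A picture is of the moment at which its call begins: read the wrist's pose just before it.
- order.sign_off(): hands the job in; it is judged then, once.
The state is a dict: "t": time; "q": joint angles; "qd": joint speeds; "tau": joint torques, N m; "tcp_pos": TCP position; "tool_rot": TCP orientation; "force": force on the tool from outside, world axes, zero at the start; "ft_torque": the same for the moment, N m; "finger_gap": opening from 0.0 (shut) to 1.0 (fully open); "gripper_force": force on a finger pad.
Only numpy, scipy, OpenCV 4.12 (cv2) and the standard library are available. Lean on these libraries where they do the work, as an engineer would, in place of code of your own. Each camera call takes 0.05 s, during which the arm holds its last target. There are 200 camera calls.

## Task

Book in the blue-lidded refill canister: stand it upright in the middle of the code reader's round metal plate with its barcode facing straight at the reader's window, and let go of it there. Then press the red trigger on top of the reader fully down and let it come up again. Do not drop or tip the canister, and leave the orange-lidded canister, the candle, the glue stick and the pen jar where they are.

Things in the scene. Friction and masses are not known exactly. Their poses are not given: they have to be found in the camera images.
- blue_canister: loose upright grey canister, 0.2 to 0.33 kg: body 60 mm in diameter to 66 mm up, shoulder to 74 mm, fixed ribbed BLUE lid 48 mm in diameter from 74 to 115 mm (total height). Origin: centre of its underside; z up. Barcode (white label, black bars, 14 to 58 mm up) on its +x side; directly over it a white stripe on the lid, from the centre of its top to the +x edge and down its side
- blue_canister_barcode (a point): centre of the blue-lidded canister's barcode, on its surface, 30 mm from the canister's axis along its +x, 36 mm up
- orange_canister: the other canister, the same but with an ORANGE lid; to be left alone. Origin: centre of its underside. The two canisters stand one on the left and one on the right of the reader, either way round
- scanner: code reader, fixed. Origin: on the desk under the plate's centre; +x from plate to window, z up; yaw -0.5 to 0.5 rad. Black foot 205 x 110 mm, 4 mm thick (x -55 to 150 mm); on it a round metal plate 90 mm in diameter, top 7 mm above the desk; white housing 85 x 90 mm, 72 mm high (x 65 to 150 mm), amber window on the face towards the plate
- plate_centre (a point): centre of the top of the round plate, 7 mm above the desk; axes as the scanner's. Beware overhead: the skylight's two grey side rails (at y = -0.31 and 0.51 m, 40 mm wide) slope down away from the robot, 0.61 m above the desk at x = 0.60 m and 0.38 m above it at x = 0.78 m; keep lifts low and near
- window (a point): middle of the amber window, 63 mm from the plate's centre along the scanner's +x, 43 mm above the desk
- trigger (a joint): travel of the red push button on top of the housing: 0 up, 0.006 m fully down; a spring returns it, fully down takes 5 N
- trigger_top (a point): centre of the top of the red trigger button (32 mm in diameter), 118 mm from the plate's centre along the scanner's +x, 94 mm above the desk, standing 10 mm out of a black collar 48 mm in diameter; it is pressed straight down
- candle: thick unlit candle, lilac over cream with a red band, 67 mm in diameter, 79 mm high, left of and behind the reader; origin at the centre of its underside; bystander
- glue_stick: upright glue stick with a teal cap, 26 mm in diameter, 87 mm high, right of and behind the reader; origin at the centre of its underside; bystander
- pen_jar: glass jar with pens, 79 mm in diameter, 159 mm high, behind the reader to the right; origin at the centre of its underside; bystander
Things that resemble listed ones, but are neither listed nor needed, are in the scene too. Leave any green or yellow look-alike of the blue_canister alone.

How it is judged:
On the way, in this order (a step that is already met when the one before it is completed fails the run):
1. the blue-lidded canister stands upright and released on the plate, barcode facing the window (horizontal distance between blue_canister and plate_centre below 0.015 m and z of blue_canister in the frame of plate_centre between -0.003 and 0.003 m and angle between blue_canister's own z axis and vertical below 0.06 rad and angle between the x axis of blue_canister and the x axis of scanner, either way round below 0.26 rad and x of blue_canister_barcode in the frame of scanner above 0 m and contact force between the fingers and blue_canister below 0.1 N), for 0.2 s.
2. the trigger is pressed down with the canister in place (horizontal distance between blue_canister and plate_centre below 0.015 m and z of blue_canister in the frame of plate_centre between -0.003 and 0.003 m and angle between blue_canister's own z axis and vertical below 0.06 rad and angle between the x axis of blue_canister and the x axis of scanner, either way round below 0.26 rad and x of blue_canister_barcode in the frame of scanner above 0 m and value of joint trigger above 0.0045 m), for 0.05 s.
At the end, for the whole second after the job is handed in: the blue-lidded canister stands upright (0.06 rad), at rest and released on the plate, within 15 mm of its centre, barcode towards the window within 0.26 rad; the trigger was pressed 4.5 mm or more with it so placed and is up again (under 1.5 mm) (horizontal distance between blue_canister and plate_centre below 0.015 m and z of blue_canister in the frame of plate_centre between -0.003 and 0.003 m and angle between blue_canister's own z axis and vertical below 0.06 rad and angle between the x axis of blue_canister and the x axis of scanner, either way round below 0.26 rad and x of blue_canister_barcode in the frame of scanner above 0 m and value of joint trigger below 0.0015 m and linear speed of blue_canister below 0.02 m/s); the robot touches nothing.
It fails at once if the blue-lidded canister is tipped over by more than 0.6 rad (angle between blue_canister's own z axis and vertical above 0.6 rad).
It fails at once if the blue-lidded canister is let go of in the air, its underside more than 30 mm above the desk (height (world z) of blue_canister above 0.03 m and contact force between the fingers and blue_canister below 0.05 N).
It fails at once if the orange-lidded canister is moved by more than 30 mm (distance of orange_canister from where it was at the start of the episode above 0.03 m).
It fails at once if the candle, the glue stick or the pen jar is moved by more than 30 mm (distance of any of candle, glue_stick, pen_jar from where it was at the start of the episode above 0.03 m).
It also fails if it takes over 48 s, if anything falls off the work surface, if the arm or the gripper's body presses on something with over 40 N, if the wrist force passes 120 N, or if a joint passes its speed limit or range.

## Working session

There is one attempt and no reset: what is moved stays moved. The work goes in short steps, Python scripts to look and compute and a shell command to move; the robot and the scene stay as the last step left them, time stands still between calls to the robot, and variables do not carry over. Pictures are saved under pics/ and viewed, at most 10 in all, crops included, and the job is handed in when it is done.

```bash
mkdir -p pics; python3 - <<'E'
from station import sense, vision
import cv2,numpy as np
s=sense();print({k:np.round(v,3).tolist() for k,v in s.items()})
for n in("scene","top"):
    d=vision.snapshot(n);cv2.imwrite(f"pics/{n}0.png",d["image"]);np.savez(f"{n}0.npz",**d)
    print(n,np.round(d["mtx"],1).tolist(),np.round(d["pose"],3).tolist())
E
```

```text
{'t': 0.0, 'q': [1.139, 0.528, 1.434, -0.0, 1.181, -0.179], 'qd': [0.001, 0.0, 0.001, -0.001, -0.0, -0.0], 'tau': [-0.0, -44.235, -17.802, -0.0, 0.008, 0.0], 'tcp_pos': [0.157, 0.604, 0.247], 'tool_rot': [0.127, 0.992, -0.001, -0.0], 'force': [0.193, 0.154, 1.019], 'ft_torque': [-0.003, 0.035, 0.037], 'gripper_force': 0.0, 'finger_gap': 1.001}
scene [[491.1, 0.0, 259.0], [0.0, 491.1, 189.9], [0.0, 0.0, 1.0]] [[0.863, -0.391, 0.32, 0.145], [-0.505, -0.672, 0.541, -0.709], [0.003, -0.629, -0.778, 1.129], [0.0, 0.0, 0.0, 1.0]]
top [[477.0, 0.0, 248.3], [0.0, 477.0, 189.0], [0.0, 0.0, 1.0]] [[-0.086, -0.853, 0.515, -0.231], [-0.996, 0.066, -0.058, 0.095], [0.015, -0.518, -0.855, 1.391], [0.0, 0.0, 0.0, 1.0]]
```

View pics/top0.png

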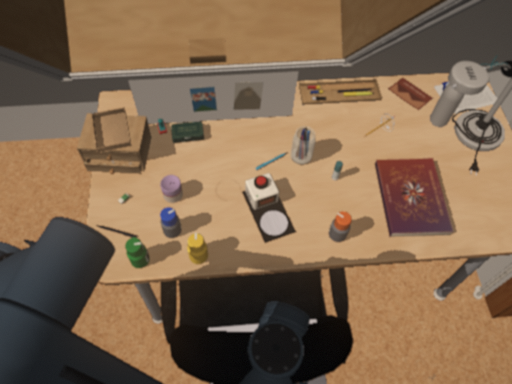

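View pics/scene0.png

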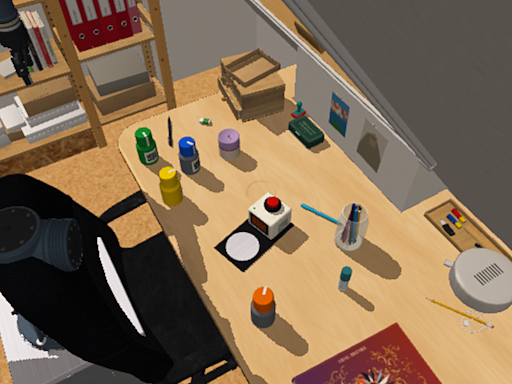

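Blue lid is at top (169,215) and scene (187,148), with the yellow and green decoys beside it. The plate is at top (273,223) and the red trigger at top (262,181). Next I localise them from depth.

```bash
cat > h.py <<'E'
import numpy as np,cv2
def cloud(d,T=None):
    z=d["range_z"];v,u=np.mgrid[:z.shape[0],:z.shape[1]];K=d["mtx"]
    P=np.stack([(u-K[0,2])/K[0,0]*z,(v-K[1,2])/K[1,1]*z,z],-1)
    T=d["pose"] if T is None else T
    return P@T[:3,:3].T+T[:3,3]
def hsv(d): return cv2.cvtColor(d["image"],cv2.COLOR_BGR2HSV)
E
python3 - <<'E'
import numpy as np,cv2
from h import *
for n in("scene","top"):
    d=dict(np.load(n+"0.npz"));P=cloud(d);H=hsv(d);h,s,v=[H[...,i].astype(int) for i in range(3)]
    ok=(d["range_z"]>0)&(P[...,2]>-.02)&(P[...,2]<.2)&(P[...,0]>.2)&(P[...,0]<.9)
    ms={'blue':(h>105)&(h<130)&(s>120)&(P[...,2]>.07),'red':((h<6)|(h>174))&(s>150)&(P[...,2]>.075),'yellow':(h>22)&(h<32)&(s>170)&(P[...,2]>.07),'green':(h>50)&(h<75)&(s>130)&(P[...,2]>.07),
     'lilac':(h>125)&(h<160)&(s>40)&(P[...,2]>.06),
     'plate':(s<50)&(v>150)&(P[...,2]<.02)&(P[...,2]>0)}
    for k,m in ms.items():
        c,l,st,_=cv2.connectedComponentsWithStats((m&ok).astype(np.uint8))
        for i in range(1,c):
            if st[i,4]<30: continue
            p=P[l==i];t=p[p[:,2]>p[:,2].max()-.012]
            lo,hi=np.percentile(p,2,0),np.percentile(p,98,0)
            print(n,k,st[i].tolist(),np.round((lo+hi)/2,3),'ztop',round(p[:,2].max(),3),'topmean',np.round(t.mean(0),3))
a=dict(np.load("scene0.npz"))["image"][125:185,160:220];b=dict(np.load("top0.npz"))["image"][195:255,140:200]
cv2.imwrite("pics/c0.png",np.hstack([cv2.resize(x,(400,400),interpolation=2) for x in(a,b)]))
E
```

```text
scene blue [179, 137, 16, 20, 243] [0.47  0.255 0.097] ztop 0.119 topmean [0.469 0.255 0.114]
scene red [266, 197, 13, 12, 121] [ 0.583 -0.039  0.09 ] ztop 0.099 topmean [ 0.583 -0.041  0.094]
scene yellow [159, 166, 21, 26, 349] [0.375 0.173 0.095] ztop 0.12 topmean [0.374 0.173 0.115]
scene green [135, 128, 20, 22, 271] [0.376 0.353 0.094] ztop 0.12 topmean [0.376 0.355 0.114]
scene lilac [218, 129, 21, 18, 300] [0.604 0.252 0.07 ] ztop 0.082 topmean [0.605 0.254 0.073]
scene plate [226, 232, 33, 29, 737] [ 0.47  -0.071  0.008] ztop 0.015 topmean [ 0.47  -0.072  0.008]
top blue [161, 209, 14, 15, 120] [0.467 0.259 0.112] ztop 0.121 topmean [0.465 0.262 0.115]
top red [256, 177, 10, 9, 71] [ 0.582 -0.035  0.09 ] ztop 0.1 topmean [ 0.581 -0.036  0.093]
top plate [261, 211, 27, 24, 494] [ 0.471 -0.07   0.007] ztop 0.016 topmean [ 0.47  -0.071  0.008]
```

View pics/c0.png

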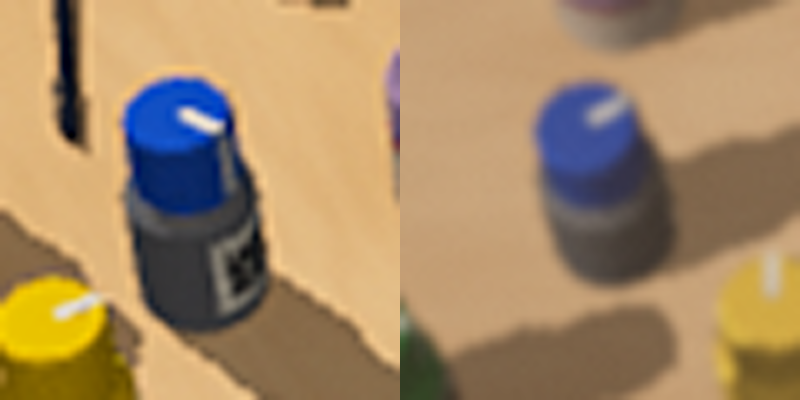

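Plate is at (0.470,-0.071) and scanner yaw is about 0.28. The blue canister is at (0.470,0.256), with its stripe pointing at about -55°. I move above it with the finger line at 35°, so that a turn of about +71° squares it up.

```bash
python3 -m crank '[{"dp":[0.52,-0.58,0],"angular":[0,0,-2]},{"dp":[0.52,-0.58,0],"angular":[0,0,-2]},{"dp":[0.52,-0.58,0],"angular":[0,0,-2]},{"dp":[0.52,-0.58,0],"angular":[0,0,-2]},{"dp":[0.52,-0.58,0],"angular":[0,0,-2]},{"dp":[0.52,-0.58,0],"angular":[0,0,-2]},{"dp":[0.52,-0.58,0],"angular":[0,0,-2]},{"dp":[0.52,-0.58,0],"angular":[0,0,-2]},{"dp":[0.52,-0.58,0],"angular":[0,0,-2]},{"dp":[0.52,-0.58,0],"angular":[0,0,-2]},{"dp":[0.52,-0.58,0],"angular":[0,0,-2]},{"dp":[0.52,-0.58,0],"angular":[0,0,-2]},{"dp":[0.52,-0.58,0],"angular":[0,0,-2]},{"dp":[0.52,-0.58,0],"angular":[0,0,-2]},{"dp":[0.52,-0.58,0],"angular":[0,0,-2]},{"dp":[0.52,-0.58,0],"angular":[0,0,-2]},{"dp":[0.52,-0.58,0],"angular":[0,0,-2]},{"dp":[0.52,-0.58,0],"angular":[0,0,-2]},{"dp":[0.52,-0.58,0],"angular":[0,0,-2]},{"dp":[0.52,-0.58,0],"angular":[0,0,-2]}]' 0
python3 - <<'E'
from station import sense, vision
import numpy as np,cv2
from scipy.spatial.transform import Rotation as R
from h import *
s=sense();d=vision.snapshot("wrist");T=np.eye(4);T[:3,:3]=R.from_quat(s["tool_rot"]).as_matrix();T[:3,3]=s["tcp_pos"];T=T@d["mount"]
P=cloud(d,T);H=hsv(d);h,sa,v=[H[...,i].astype(int) for i in range(3)]
ok=(d["range_z"]>0)&(P[...,2]>.1)&(P[...,2]<.13)
m=ok&(h>105)&(h<130)&(sa>120);w=ok&(sa<60)&(v>120)
print(m.sum(),w.sum(),np.round(T,3).tolist())
if m.sum():
    p=P[m|w];print(len(p),np.round(cv2.minEnclosingCircle(p[:,:2].astype(np.float32)*1000),1),np.round(p.mean(0),4))
    q=P[w];c=q.mean(0);dv=np.linalg.svd((q-c)[:,:2],full_matrices=0)[2][0];print(c,np.degrees(np.arctan2(dv[1],dv[0])))
cv2.imwrite("pics/w1.png",d["image"])
E
```

```text
t: 2.1
tcp_pos: [0.4692, 0.2561, 0.2479]
tool_rot: [0.459, 0.888, -0.0, -0.0]
force: [0.5, 0.2, -0.4]
finger_gap: 0.995
gripper_force: 0.0
2441 581 [[0.815, 0.553, 0.173, 0.426], [0.579, -0.778, -0.242, 0.318], [0.001, 0.298, -0.955, 0.374], [0.0, 0.0, 0.0, 1.0]]Traceback (most recent call last):
  File "<stdin>", line 11, in <module>
    return _wrapfunc(a, 'round', decimals=decimals, out=out)
    return _wrapit(obj, method, *args, **kwds)
    conv = _array_converter(obj)
ValueError: setting an array element with a sequence. The requested array has an inhomogeneous shape after 1 dimensions. The detected shape was (2,) + inhomogeneous part.
```

```bash
cat > w.py <<'E'
from station import sense, vision
import numpy as np,cv2,sys
from scipy.spatial.transform import Rotation as R
from h import *
def run(name,top=.115):
    s=sense();d=vision.snapshot("wrist");T=np.eye(4);T[:3,:3]=R.from_quat(s["tool_rot"]).as_matrix();T[:3,3]=s["tcp_pos"];T=T@d["mount"]
    P=cloud(d,T);H=hsv(d);h,sa,v=[H[...,i].astype(int) for i in range(3)]
    ok=(d["range_z"]>0)&(abs(P[...,2]-top)<.006)
    b=ok&(h>105)&(h<130)&(sa>120);c,l,st,_=cv2.connectedComponentsWithStats(b.astype(np.uint8))
    b=l==1+st[1:,4].argmax();hull=cv2.convexHull(np.argwhere(b)[:,::-1].astype(np.int32))
    M=np.zeros(b.shape,np.uint8);cv2.drawContours(M,[hull],0,1,-1);M=M>0
    w=cv2.dilate(M.astype(np.uint8),np.ones((7,7)))>0;w&=ok&(sa<90)&(v>110)
    (cx,cy),r=cv2.minEnclosingCircle(P[(M|w)&ok][:,:2].astype(np.float32))
    q=P[w][:,:2].mean(0)-[cx,cy]
    print('centre',round(cx,4),round(cy,4),'r',round(r,4),'white',w.sum(),'stripe deg',np.degrees(np.arctan2(q[1],q[0])),'len',np.hypot(*q))
    cv2.imwrite(f"pics/{name}.png",d["image"]);return d,P
if __name__=="__main__": run(sys.argv[1],float(sys.argv[2]))
E
python3 w.py w1 .115
```

```text
centre 0.4728 0.2598 r 0.0248 white 242 stripe deg -53.37008270326432 len 0.01262383252906418
```

View pics/w1.png

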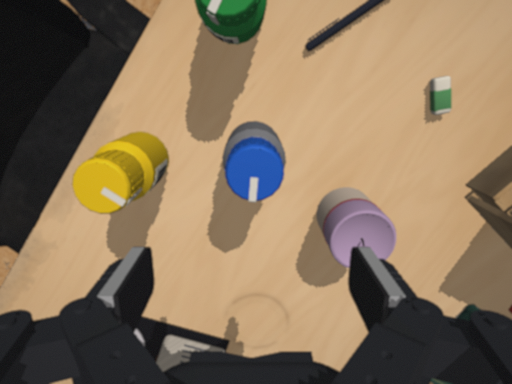

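The wrist view shows the blue lid at (253,168) with its stripe pointing straight down the image. It sits at about (0.472,0.258), stripe at -53°. I descend and grip.

```bash
python3 -m crank '[{"dp":[0.1,0.08,-0.5],"angular":[0,0,0]},{"dp":[0,0,-0.5],"angular":[0,0,0]},{"dp":[0,0,-0.5],"angular":[0,0,0]},{"dp":[0,0,-0.5],"angular":[0,0,0]},{"dp":[0,0,-0.5],"angular":[0,0,0]},{"dp":[0,0,-0.5],"angular":[0,0,0]},{"dp":[0,0,-0.5],"angular":[0,0,0]},{"dp":[0,0,-0.5],"angular":[0,0,0]},{"dp":[0,0,-0.5],"angular":[0,0,0]},{"dp":[0,0,-0.5],"angular":[0,0,0]},{"dp":[0,0,0],"angular":[0,0,0]}]' 0
python3 -m crank '[{"dp":[0,0,0],"angular":[0,0,0]},{"dp":[0,0,0],"angular":[0,0,0]},{"dp":[0,0,0],"angular":[0,0,0]},{"dp":[0,0,0],"angular":[0,0,0]},{"dp":[0,0,0],"angular":[0,0,0]},{"dp":[0,0,0],"angular":[0,0,0]},{"dp":[0,0,0],"angular":[0,0,0]},{"dp":[0,0,0],"angular":[0,0,0]},{"dp":[0,0,0],"angular":[0,0,0]},{"dp":[0,0,0],"angular":[0,0,0]}]' 1 45
```

```text
t: 3.3
tcp_pos: [0.4697, 0.2594, 0.0965]
tool_rot: [0.458, 0.889, -0.002, -0.002]
force: [-1.5, 0.0, 0.2]
finger_gap: 0.996
gripper_force: 0.0
t: 4.3
tcp_pos: [0.4722, 0.2596, 0.0994]
tool_rot: [0.458, 0.889, 0.001, 0.0]
force: [-0.6, -0.2, 6.7]
finger_gap: 0.546
gripper_force: 46.5
```

Gripped at gap 0.546, which matches the lid. I lift 54 mm, then carry it 330 mm in -y while turning +70°.

```bash
python3 -m crank '[{"dp":[0,0,0.2],"angular":[0,0,0]},{"dp":[0,0,0.4],"angular":[0,0,0]},{"dp":[0,0,0.4],"angular":[0,0,0]},{"dp":[0,0,0.4],"angular":[0,0,0]},{"dp":[0,0,0.4],"angular":[0,0,0]},{"dp":[0,0,0],"angular":[0,0,0]}]' 
python3 -m crank '[{"dp":[0,-0.3,0],"angular":[0,0,1.5]},{"dp":[0,-0.5,0],"angular":[0,0,3]},{"dp":[0,-0.6,0],"angular":[0,0,4]},{"dp":[0,-0.6,0],"angular":[0,0,4]},{"dp":[0,-0.6,0],"angular":[0,0,4]},{"dp":[0,-0.6,0],"angular":[0,0,4]},{"dp":[0,-0.6,0],"angular":[0,0,4]},{"dp":[0,-0.6,0],"angular":[0,0,4]},{"dp":[0,-0.6,0],"angular":[0,0,4]},{"dp":[0,-0.6,0],"angular":[0,0,4]},{"dp":[0,-0.6,0],"angular":[0,0,4]},{"dp":[0,-0.6,0],"angular":[0,0,4]},{"dp":[0,-0.6,0],"angular":[0,0,4]},{"dp":[0,-0.6,0],"angular":[0,0,4]},{"dp":[0,-0.6,0],"angular":[0,0,4]},{"dp":[0,-0.6,0],"angular":[0,0,4]},{"dp":[0,-0.6,0],"angular":[0,0,4]},{"dp":[0,-0.6,0],"angular":[0,0,4]},{"dp":[0,-0.6,0],"angular":[0,0,1.5]},{"dp":[0,0,0],"angular":[0,0,0]}]'
python3 - <<'E'
from station import vision
import cv2,numpy as np
from h import *
im=[]
for n in("scene","top"):
    d=vision.snapshot(n);P=cloud(d);H=hsv(d);h,s=H[...,0],H[...,1]
    m=(h>105)&(h<130)&(s>120)&(abs(P[...,1]+.07)<.08)&(P[...,0]>.35)&(P[...,0]<.6);p=P[m];print(n,m.sum(),np.round(p.mean(0),3) if m.any() else '')
    im.append(d["image"])
cv2.imwrite("pics/p1.png",np.hstack([cv2.resize(im[0][170:290,200:320],(400,400)),cv2.resize(im[1][150:270,210:330],(400,400))]))
E
```

```text
t: 4.9
tcp_pos: [0.4732, 0.2598, 0.1545]
tool_rot: [0.458, 0.889, 0.002, 0.002]
force: [-0.2, -0.4, -2.2]
finger_gap: 0.546
gripper_force: 46.9
t: 6.9
tcp_pos: [0.4726, -0.0726, 0.1524]
tool_rot: [-0.133, 0.991, -0.001, 0.001]
force: [0.1, 1.1, -2.1]
finger_gap: 0.55
gripper_force: 46.9
scene 479 [ 0.463 -0.08   0.166]
top 125 [ 0.459 -0.072  0.164]
```

View pics/p1.png

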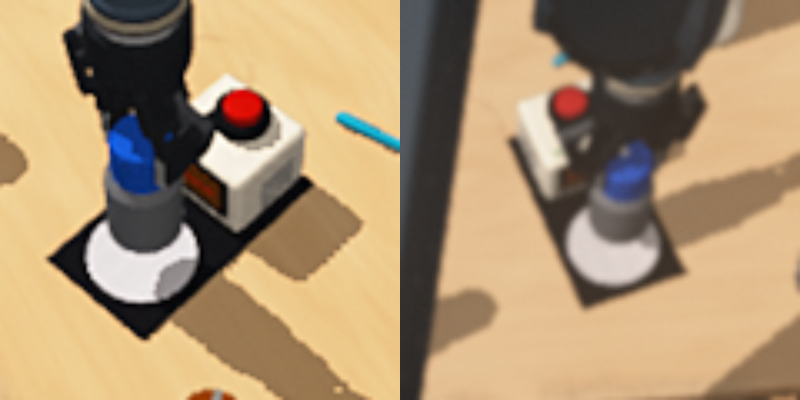

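The canister hangs upright over the plate with its barcode side towards the window and the red button clear. I lower it.

```bash
python3 -m crank '[{"dp":[-0.07,0.06,-0.3],"angular":[0,0,0]},{"dp":[0,0,-0.3],"angular":[0,0,0]},{"dp":[0,0,-0.3],"angular":[0,0,0]},{"dp":[0,0,-0.2],"angular":[0,0,0]},{"dp":[0,0,-0.15],"angular":[0,0,0]},{"dp":[0,0,-0.1],"angular":[0,0,0]},{"dp":[0,0,-0.1],"angular":[0,0,0]},{"dp":[0,0,0],"angular":[0,0,0]},{"dp":[0,0,0],"angular":[0,0,0]}]'
```

```text
t: 7.9
tcp_pos: [0.4699, -0.0689, 0.1089]
tool_rot: [-0.134, 0.991, -0.0, 0.0]
force: [0.4, -0.7, -2.3]
finger_gap: 0.548
gripper_force: 47.0
```

```bash
python3 -m crank '[{"dp":[0,0,-0.04],"angular":[0,0,0]},{"dp":[0,0,0],"angular":[0,0,0]},{"dp":[0,0,0],"angular":[0,0,0]}]'
```

```text
t: 8.2
tcp_pos: [0.4698, -0.0689, 0.1077]
tool_rot: [-0.134, 0.991, -0.0, 0.0]
force: [0.5, -0.7, -2.8]
finger_gap: 0.545
gripper_force: 47.0
```

```bash
python3 -m crank '[{"dp":[0,0,-0.03],"angular":[0,0,0]},{"dp":[0,0,-0.03],"angular":[0,0,0]},{"dp":[0,0,0],"angular":[0,0,0]},{"dp":[0,0,0],"angular":[0,0,0]}]'
```

```text
t: 8.6
tcp_pos: [0.4701, -0.069, 0.1064]
tool_rot: [-0.134, 0.991, -0.0, 0.0]
force: [-0.8, -0.0, 5.9]
finger_gap: 0.546
gripper_force: 47.6
```

It is seated: the upward force appeared at the expected height. I release, then rise.

```bash
python3 -m crank '[{"dp":[0,0,0],"angular":[0,0,0]},{"dp":[0,0,0],"angular":[0,0,0]},{"dp":[0,0,0],"angular":[0,0,0]},{"dp":[0,0,0],"angular":[0,0,0]},{"dp":[0,0,0],"angular":[0,0,0]},{"dp":[0,0,0],"angular":[0,0,0]},{"dp":[0,0,0],"angular":[0,0,0]},{"dp":[0,0,0],"angular":[0,0,0]},{"dp":[0,0,0.3],"angular":[0,0,0]},{"dp":[0,0,0.5],"angular":[0,0,0]},{"dp":[0,0,0.5],"angular":[0,0,0]},{"dp":[0,0,0.7],"angular":[0,0,0]},{"dp":[0,0,0.7],"angular":[0,0,0]},{"dp":[0,0,0.7],"angular":[0,0,0]},{"dp":[0,0,0.7],"angular":[0,0,0]},{"dp":[0,0,0.7],"angular":[0,0,0]},{"dp":[0,0,0],"angular":[0,0,0]}]' 0
python3 - <<'E'
import w,numpy as np,cv2
from h import *
from station import vision
d,P=w.run("w2",.122)
H=hsv(d);h,s=H[...,0],H[...,1]
m=((h<6)|(h>174))&(s>150)&(abs(P[...,2]-.094)<.008)
(c,r)=cv2.minEnclosingCircle(P[m][:,:2].astype(np.float32));print('trig',np.round(c,4),r,P[m].mean(0))
d=vision.snapshot("scene");cv2.imwrite("pics/s2.png",d["image"])
E
```

```text
t: 10.3
tcp_pos: [0.4714, -0.0694, 0.2529]
tool_rot: [-0.135, 0.991, -0.002, 0.003]
force: [0.4, -0.3, -0.0]
finger_gap: 1.002
gripper_force: 0.0
centre 0.4709 -0.0703 r 0.0247 white 210 stripe deg 11.722072861031611 len 0.01253359176818821
trig [ 0.5853 -0.0347] 0.018313204869627953 [ 0.58169223 -0.03748669  0.09375055]
```

View pics/w2.png

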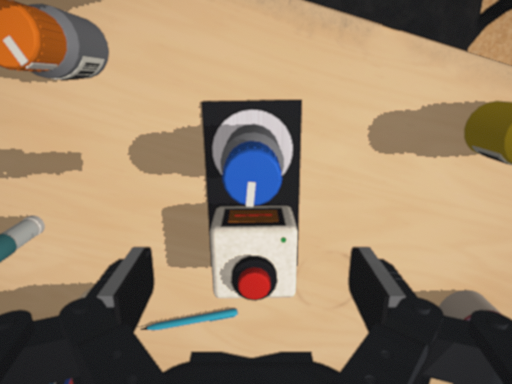

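The canister is centred at (0.471,-0.070), stripe 12° against scanner yaw 16°: good. The trigger is at about (0.583,-0.037). I check the pen jar clearance, then close the fingers and go above the button.

```bash
python3 - <<'E'
import numpy as np
from h import *
d=dict(np.load("scene0.npz"));P=cloud(d);m=(d["range_z"]>0)&(P[...,2]>.1)&(P[...,2]<.35)&(np.hypot(P[...,0]-.583,P[...,1]+.038)<.2)&(P[...,0]>.54)
p=P[m];print(len(p),p.min(0),p.max(0),np.hypot(p[:,0]-.583,p[:,1]+.038).min())
E
python3 -m crank '[{"dp":[0.3,0.08,0],"angular":[0,0,0]},{"dp":[0.4,0.12,0],"angular":[0,0,0]},{"dp":[0.5,0.14,0],"angular":[0,0,0]},{"dp":[0.5,0.14,0],"angular":[0,0,0]},{"dp":[0.5,0.14,0],"angular":[0,0,0]},{"dp":[0.5,0.14,0],"angular":[0,0,0]},{"dp":[0.5,0.14,0],"angular":[0,0,0]},{"dp":[0.5,0.14,0],"angular":[0,0,0]},{"dp":[0,0,0],"angular":[0,0,0]},{"dp":[0,0,0],"angular":[0,0,0]}]' 1 20
```

```text
120 [ 0.68844217 -0.20556745  0.10009361] [ 0.73473548 -0.16344048  0.13591434] 0.17909008929734055
t: 11.4
tcp_pos: [0.5807, -0.0372, 0.2487]
tool_rot: [-0.135, 0.991, 0.0, -0.001]
force: [0.4, 0.0, 0.1]
finger_gap: -0.001
gripper_force: 0.0
```

```bash
python3 -m crank '[{"dp":[0.05,0,-0.5],"angular":[0,0,0]},{"dp":[0,0,-0.7],"angular":[0,0,0]},{"dp":[0,0,-0.7],"angular":[0,0,0]},{"dp":[0,0,-0.7],"angular":[0,0,0]},{"dp":[0,0,-0.6],"angular":[0,0,0]},{"dp":[0,0,-0.5],"angular":[0,0,0]},{"dp":[0,0,-0.4],"angular":[0,0,0]},{"dp":[0,0,-0.2],"angular":[0,0,0]},{"dp":[0,0,0],"angular":[0,0,0]},{"dp":[0,0,0],"angular":[0,0,0]}]'
```

```text
t: 12.4
tcp_pos: [0.5826, -0.0378, 0.1212]
tool_rot: [-0.134, 0.991, -0.0, 0.0]
force: [-0.2, -0.8, 0.3]
finger_gap: 0.002
gripper_force: 0.0
```

```bash
python3 -m crank '[{"dp":[0,0,-0.1],"angular":[0,0,0]},{"dp":[0,0,-0.1],"angular":[0,0,0]},{"dp":[0,0,-0.1],"angular":[0,0,0]},{"dp":[0,0,-0.05],"angular":[0,0,0]},{"dp":[0,0,0],"angular":[0,0,0]},{"dp":[0,0,0],"angular":[0,0,0]}]'
```

```text
t: 13.0
tcp_pos: [0.5823, -0.0376, 0.1105]
tool_rot: [-0.134, 0.991, -0.0, 0.0]
force: [-1.0, 0.1, 2.4]
finger_gap: 0.0
gripper_force: 0.8
```

```bash
python3 -m crank '[{"dp":[0,0,-0.1],"angular":[0,0,0]},{"dp":[0,0,-0.08],"angular":[0,0,0]},{"dp":[0,0,-0.05],"angular":[0,0,0]},{"dp":[0,0,0],"angular":[0,0,0]},{"dp":[0,0,0],"angular":[0,0,0]}]'
```

```text
t: 13.5
tcp_pos: [0.5825, -0.0377, 0.105]
tool_rot: [-0.135, 0.991, -0.0, 0.0]
force: [-3.8, 1.1, 13.0]
finger_gap: 0.001
gripper_force: 6.2
```

It reads 13 N with the tip at 88 mm, so the trigger is bottomed. I hold slightly deeper, then retract and look.

```bash
python3 -m crank '[{"dp":[0,0,-0.03],"angular":[0,0,0]},{"dp":[0,0,0],"angular":[0,0,0]},{"dp":[0,0,0],"angular":[0,0,0]}]'
python3 -m crank '[{"dp":[0,0,0.2],"angular":[0,0,0]},{"dp":[0,0,0.4],"angular":[0,0,0]},{"dp":[0,0,0.6],"angular":[0,0,0]},{"dp":[0,0,0.7],"angular":[0,0,0]},{"dp":[0,0,0.7],"angular":[0,0,0]},{"dp":[0,0,0.7],"angular":[0,0,0]},{"dp":[0,0,0.7],"angular":[0,0,0]},{"dp":[0,0,0.5],"angular":[0,0,0]},{"dp":[0,0,0.2],"angular":[0,0,0]},{"dp":[0,0,0],"angular":[0,0,0]},{"dp":[0,0,0],"angular":[0,0,0]}]'
python3 - <<'E'
import w,numpy as np
from h import *
d,P=w.run("w3",.122)
H=hsv(d);h,s=H[...,0],H[...,1]
m=((h<6)|(h>174))&(s>150)&(abs(P[...,2]-.094)<.012);print('trig z',np.percentile(P[m][:,2],[50,80]))
E
```

```text
t: 13.8
tcp_pos: [0.5824, -0.0377, 0.1049]
tool_rot: [-0.135, 0.991, -0.0, 0.0]
force: [-3.7, 1.4, 17.6]
finger_gap: -0.001
gripper_force: 8.6
t: 14.9
tcp_pos: [0.5818, -0.0375, 0.2427]
tool_rot: [-0.134, 0.991, 0.0, -0.001]
force: [0.7, 0.9, 0.1]
finger_gap: -0.001
gripper_force: 0.0
centre 0.4715 -0.0704 r 0.0242 white 373 stripe deg 9.119866358823332 len 0.012336251012120924
trig z [0.09426087 0.09493568]
```

View pics/w3.png

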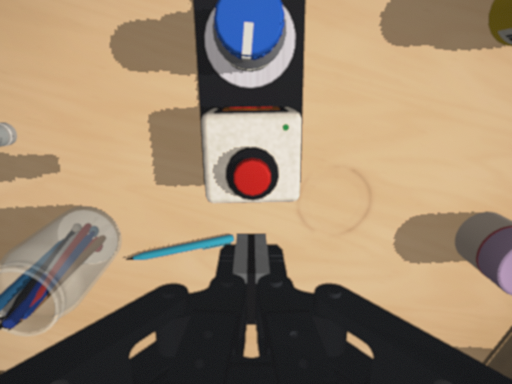

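The canister stands centred on the plate at (248,30), stripe towards the window. The button at (251,177) is back up at 94 mm, and the arm is clear.

```bash
python3 -c "
from station import order;print(order.sign_off())"
```

```text
the job is handed in; nothing more can be done
None
```

The job is handed in: the blue-lidded canister stands released on the plate about 1 mm off centre, its barcode within about 7° of straight at the window, and the trigger was pressed fully down and is up again; sign-off returned no verdict.

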